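# Free the mended fly case from the ratchet clamp

## Robot

A 6-joint arm with a two-finger parallel gripper is mounted at the origin on a cart in front of the work surface, level with it; the furniture and walls round the work are solid. World frame = base frame: x ahead of the robot, y to its left, z up, the work surface at z = 0. Lengths are in m, angles in rad, forces in N, time in s.
With the tool pointing down it reaches from about 0.275 to 1 m from the base axis. Payload 8.4 kg.
Tool frame: the origin (TCP) lies on the mounting face of the last link; the fingertips stand 173 mm ahead of it and the grasp point (between the pads) lies 155 mm ahead of it; z points along the fingers, y is the line along which they close (so a half turn about z gives the same grasp; the last joint's range is limited). The gripper opens to 85 mm and grips with 20 to 120 N. Pads are 22 mm wide; open, the fingers measure 114 mm over their backs; the gripper's body (76 mm by 85 mm) begins 54 mm behind the grasp point. The pads swing forward as they close: fully open they stand 13 mm farther back than shut.
Start: joints at [-0.002, 0.353, 1.633, -0, 1.155, -0.002], TCP at [0.625, -0, 0.405] pointing down, gripper open.
Joint ranges: [-2.63, 2.63], [-0.92, 2.1], [0.06, 2.66], [-1.3, 4.44], [0, 2.69], [-3.02, 3.02]. Speed limits (rad/s): [2.22, 2.22, 2.79, 3.14, 3.14, 3.14].

## Interface

Orientations are given as a unit quaternion [x, y, z, w].
In Python, from station import sense, capture, get_calibration, sign_off, spot_in, landmark_of gives the robot as it stands. The module is installed in compiled form; this text tells all that it offers.
- The arm moves only by the tool apply_moves, never from a script. Its argument "increments" is a list of rows, each a list of 7 numbers: the opening, from 0 (shut) to 1 (fully open), then the shift along the tool's x, y, z in cm, then the turn, a rotation vector about the tool's x, y, z in rad. In form: [[claw, tx, ty, tz, wx, wy, wz], ...]. A call has exactly 8 rows; each row is the pose to reach, as a shift and turn from the pose commanded when the call began, along the tool's axes at that moment; what a row does not reach only later rows make up. A row lasts 1/8 s, in which the tool goes at most 62.5 mm and 10.7 degrees, less where a joint would pass 70% of its speed; a pose out of reach is approached as far as the arm can. A call with a gripper value outside its range is refused whole. The fingers move at their own pace and stop on an object; "newtons" is the grip in N (left out, the last holds). Time passes only in rows, so rows that repeat a pose let the fingers close, or fill a call up. It gives the time, the measured TCP pose, the force, the opening and the grip force at its end, in the units of the state.
- sense(): the state, without advancing time (a new reading comes with each control period).
- capture(name): name is "scene" or "side" or "wrist"; returns the picture (480x640x3 uint8, red, green, blue); there is no depth.
- get_calibration(name): a dict with "intrinsics" (3x3 intrinsics, pixels), "view" (4x4, takes a point from world to camera coordinates). Camera axes: x right, y down, z forward; pixel columns grow to the right and rows downward; lengths in m; the calibration is good to about 2 mm. A picture is of the moment at which its call begins: read the wrist's pose just before it. get_calibration takes no time and is no camera call; for the wrist camera it gives the pose at the moment of the call.
- sign_off(): hands the job in; it is judged then, once.
Trained networks look in the newest picture that a camera, given by its name, has taken for a name from the list of things; names that differ only in an ending like _2 or _b are one class to them, and where a whole thing is asked for, a point or a joint stands for the part that bears it (a point fixed in the world has none). Each returns a list of dicts, best first, with "score" (0 to 1); they miss things now and then, are a little off and sometimes report something else, mostly with a low value. They report only what shows in the picture. A call takes as long as a camera call.
- spot_in(camera, query): "centre" ([column, row] in pixels, amid what is visible of it).
- landmark_of(camera, query): "centre" ([column, row] in pixels: a listed point, or the origin of a listed thing).
The state is a dict: "time_s": time; "joints": joint angles; "joint_vel": joint speeds; "tau": joint torques, N m; "tool_pos": TCP position; "eef_rot": TCP orientation; "force": force on the tool from outside, world axes, zero at the start; "torque": the same for the moment, N m; "gripper_width": finger opening in m; "finger_force": force on a finger pad.
Only numpy, scipy, OpenCV 4.12 (cv2) and the standard library are available. Lean on these libraries where they do the work, as an engineer would, in place of code of your own. Each camera call takes 0.05 s, during which the arm holds its last target. There are 200 camera calls.

## Task

The glue on the small wooden fly case has set, so take it out of the quick clamp on the gluing board, working with the fingertips only. Press down the orange release on the clamp's sliding jaw and, keeping it down, push the jaw back along its bar all the way to the end stop; then let go and push the case straight away from the bar until all of it is past the tips of both jaws, lying flat on the board. Slide the case, never lift or tip it, do not push it out while the jaw still grips it, and leave everything else where it is.

Things in the scene. Friction and masses are not known exactly. Their poses are not given: they have to be found in the camera images.
- clamp: Plywood gluing board (10 mm thick, x -50 to 192, y -185 to 175 mm) with a steel bar clamp, all fixed. Origin on the table under the bar's middle; +y along the bar toward the end stop (the jaw opens that way), +x from the bar to the jaws' open side, away from the robot. Bar x -12 to 6, top at 36 mm. Head y -179 to -135, to x = 100, 50 mm high. End stop y 148 to 168, 44 mm high.
- jaw (a joint): Sliding jaw, a black block over the bar with a steel arm to clamp x = 100 mm, 46 mm high, 60 mm long in y. 0 = closed on the case (rubber face at clamp y = 0); grows toward clamp +y; 0.087 m = at the end stop. Release up: a ratchet (8 mm teeth) blocks opening even at 25 N, but lets it close. Release down: it slides at about 2 N and stays where it is left.
- release (a joint): Orange release on top of the jaw. 0 = up, 0.007 m = fully down. Springs up by itself; starts to move at 3.3 N, fully down at about 6 N. The pawl is clear of the teeth from 0.005 m; let up part-way along, it catches the next tooth.
- release_pad (a point): Centre of the orange pad's level top (moves with jaw and release; axes as the clamp's). Pad 34 mm across the bar, 38 mm along it, 68 mm above the table when up, 61 when down. A black thumb stop on the jaw, 36 mm wide, stands 14 mm above the raised pad, its face 23 mm from this point toward clamp +y: a finger on the pad can push the jaw by it. Jaw block top: 54 mm.
- fly_case: Brown wooden case, lid shut, 70 (x) x 135 (y) x 36 mm, 0.2 to 0.4 kg, origin at the centre of its underside. At first on the board (underside 10 mm above the table), squeezed lengthwise between head and jaw, axes as the clamp's, its near face 51 to 63 mm from the bar's middle line: room for closed fingers between bar and case. Once freed it slides on the board with 1 to 5 N.
- case_corner_l (a point): Bottom corner of the case at its own x = -35, y = +67.5 mm, nearest the bar on the jaw's side.
- case_corner_r (a point): Bottom corner of the case at its own x = -35, y = -67.5 mm, nearest the bar on the head's side.
- jaw_tip (a point): Tip of the sliding jaw's rubber face (clamp x = 100 mm, 30 mm above the table); moves with the jaw.
- head_tip (a point): Tip of the fixed head's rubber face (clamp x = 100 mm, 30 mm above the table).
- line_spool: Spool of yellow line, 64 mm across, 23 mm high, lying on the board's far corner on the end stop's side; origin under its centre. Leave alone.
- fly_reel: Round bronze fly reel lying flat, 78 mm across, 44 mm high, on the table beyond the head's end of the board. Leave alone.
- spin_reel: Grey spinning reel, 111 x 132 x 99 mm, on the table to the left of the board. Leave alone.
- reel_box: Open turquoise carton, 93 x 105 x 66 mm, on the table to the left of the board. Leave alone.
- red_tin: Round red tin, 51 mm across, 19 mm high, on the table to the right of the board. Leave alone.

How it is judged:
On the way, in this order (a step that is already met when the one before it is completed fails the run):
1. the release is pressed down while the jaw is still near the case (value of joint release above 0.005 m and value of joint jaw below 0.03 m), for 0.05 s.
2. the jaw is pushed back to the end stop (value of joint jaw above 0.081 m), for 0.1 s.
3. the case is pushed out past the tips of both jaws (x of each of case_corner_l, case_corner_r in the frame of clamp above 0.102 m), for 0.1 s.
At the end, for the whole second after the job is handed in: Jaw joint above 0.081 m, release sprung up (below 2 mm); both near corners of the case over 102 mm from the bar's middle line (2 mm past the jaw tips), its centre still over the board (under 190 mm), lying flat (underside 6 to 14 mm above the table, tilt under 0.08 rad) and at rest (all of step 3 and value of joint jaw above 0.081 m and value of joint release below 0.002 m and z of fly_case in the frame of clamp between 0.006 and 0.014 m and angle between fly_case's own z axis and vertical below 0.08 rad and x of fly_case in the frame of clamp below 0.19 m and linear speed of fly_case below 0.01 m/s); the robot touches nothing.
It fails at once if the case is lifted (8 mm) or tipped (0.2 rad) (z of fly_case in the frame of clamp above 0.018 m or angle between fly_case's own z axis and vertical above 0.2 rad).
It fails at once if the case is forced out (15 mm) while the jaw is still closed on it (less than 20 mm open) (value of joint jaw below 0.02 m and distance of fly_case from where it was at the start of the episode above 0.015 m).
It fails at once if another thing (spool, reels, carton, tin) is moved by more than 25 mm or tipped (distance of any of line_spool, fly_reel, spin_reel, reel_box, red_tin from where it was at the start of the episode above 0.025 m or angle between any of line_spool, fly_reel, spin_reel, reel_box, red_tin's own z axis and vertical above 0.4 rad).
It also fails if it takes over 51 s, if anything falls off the work surface, if the arm or the gripper's body presses on something with over 40 N, if the wrist force passes 120 N, or if a joint passes its speed limit or range.

## Working session

There is one attempt and no reset: what is moved stays moved. The work goes in short steps, Python scripts to look and compute and a tool call to move; the robot and the scene stay as the last step left them, time stands still between calls to the robot, and variables do not carry over. Pictures are saved under pics/ and viewed, at most 11 in all, crops included, and the job is handed in when it is done.

Besides the shell and the picture viewer there is one more tool, called after "Emit:" as name(argument=value, ...), one argument or row to a line, values as JSON. apply_moves: Moves the arm, as the interface text tells. Its arguments: {"type":"object","properties":{"increments":{"type":"array","items":{"type":"array","items":{"type":"number"}}},"newtons":{"type":"number"}},"required":["increments"]}

```bash
mkdir -p pics; cat > h.py <<'E'
import numpy as np, cv2
from station import *
from scipy.spatial.transform import Rotation as R
from scipy.optimize import least_squares
def ray(cam,px,z,cal=None):
    c=cal or get_calibration(cam);K=np.array(c["intrinsics"]);V=np.array(c["view"])
    d=V[:3,:3].T@np.linalg.inv(K)@[px[0],px[1],1];o=-V[:3,:3].T@V[:3,3]
    return o+d*(z-o[2])/d[2]
def proj(cam,P,cal=None):
    c=cal or get_calibration(cam);K=np.array(c["intrinsics"]);V=np.array(c["view"])
    p=K@(V[:3,:3]@P+V[:3,3]);return p[:2]/p[2]
E
python3 - <<'E'
from h import *
Z=dict(release_pad=.068,case_corner_l=.01,case_corner_r=.01,jaw_tip=.03,head_tip=.03,fly_case=.01,clamp=0,line_spool=.01,spin_reel=0,reel_box=0,red_tin=0,fly_reel=0)
s=sense();print(s["tool_pos"],s["eef_rot"])
for c in ["scene","side","wrist"]:
    im=capture(c);cv2.imwrite(f"pics/{c}0.png",im[...,::-1])
    if c=="wrist":continue
    for n,z in Z.items():
        for d in landmark_of(c,n)[:1]: print(c,n,np.round(d["centre"]),round(d["score"],2),ray(c,d["centre"],z).round(4))
E
python3 -c "
import cv2;a=[cv2.imread(f'pics/{c}0.png') for c in ('scene','side')]
cv2.imwrite('pics/both.png',cv2.resize(cv2.hconcat(a),(800,300)))"
```

```text
[6.24762914e-01 1.16823538e-05 4.03945820e-01] [ 7.07093024e-01  7.07120185e-01 -4.98281585e-04 -5.01412105e-04]
scene release_pad [290. 210.] 0.84 [ 0.4824 -0.1403  0.068 ]
scene case_corner_l [350. 275.] 0.66 [ 0.531  -0.3175  0.01  ]
scene case_corner_r [350. 275.] 0.66 [ 0.531  -0.3175  0.01  ]
scene jaw_tip [338. 222.] 0.94 [ 0.5762 -0.1815  0.03  ]
scene head_tip [365. 260.] 0.6 [ 0.5682 -0.3126  0.03  ]
scene fly_case [348. 249.] 0.95 [ 0.5631 -0.2491  0.01  ]
scene clamp [294. 245.] 0.78 [ 0.4722 -0.1777  0.    ]
scene line_spool [333. 192.] 0.94 [ 0.6257 -0.0624  0.01  ]
scene spin_reel [268. 172.] 0.97 [0.5274 0.095  0.    ]
scene reel_box [221. 186.] 0.62 [ 0.4036  0.0936 -0.    ]
scene red_tin [376. 385.] 0.78 [ 0.4499 -0.5613  0.    ]
scene fly_reel [377. 315.] 0.96 [ 0.5319 -0.4264  0.    ]
side release_pad [348. 223.] 0.54 [ 0.4781 -0.1529  0.068 ]
side jaw_tip [340. 265.] 0.62 [ 0.5833 -0.1687  0.03  ]
side head_tip [283. 255.] 0.55 [ 0.5646 -0.3191  0.03  ]
side fly_case [312. 264.] 0.73 [ 0.5765 -0.2433  0.01  ]
side clamp [339. 235.] 0.62 [ 0.4777 -0.1736  0.    ]
side line_spool [381. 289.] 0.69 [ 0.637  -0.0585  0.01  ]
side spin_reel [439. 260.] 0.78 [0.5377 0.0994 0.    ]
side red_tin [201. 220.] 0.79 [ 0.4557 -0.5614  0.    ]
```

View pics/scene0.png

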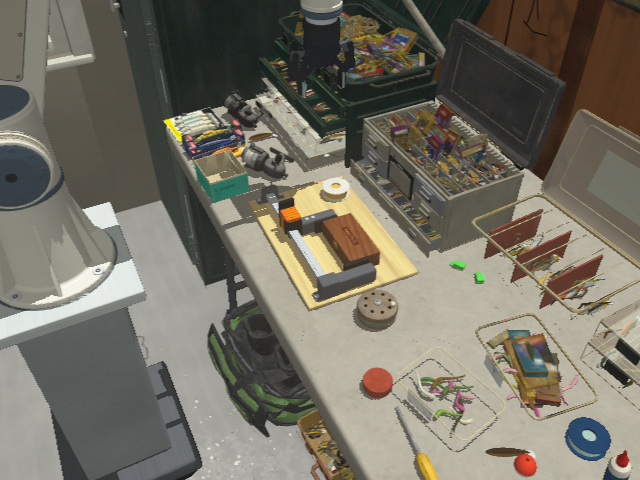

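View pics/side0.png

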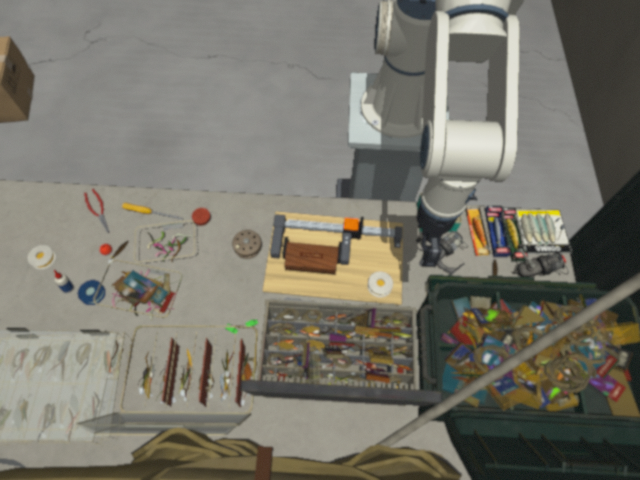

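The clamp sits near (0.475, -0.175), with the bar close to world y. I'll check the wrist view next.

```bash
python3 - <<'E'
from h import *
c=get_calibration("wrist");V=np.array(c["view"]);print(np.array(c["intrinsics"]).round(1).tolist());print((-V[:3,:3].T@V[:3,3]).round(3),V[:3,:3].round(3).tolist())
E
```

```text
[[340.1, 0.0, 319.3], [0.0, 340.1, 242.8], [0.0, 0.0, 1.0]]
[0.626 0.07  0.373] [[1.0, 0.001, -0.0], [0.001, -0.96, 0.279], [-0.0, -0.279, -0.96]]
```

View pics/wrist0.png

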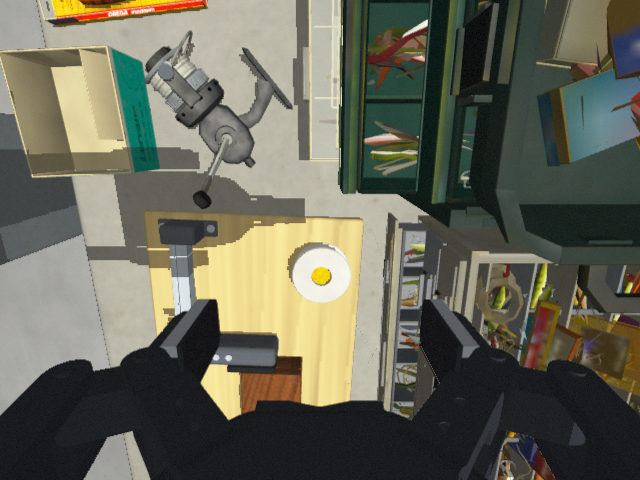

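The wrist view shows the end stop at (188,230), the jaw arm at (245,350), the spool at (321,273) and the case at (272,380). I'll move so the camera sits over the whole clamp.

Emit:
apply_moves(
  increments=[
    [0,-5,-1.5,0,0,0,0],
    [0,-10,-3,0,0,0,0],
    [0,-15,-4.5,0,0,0,0],
    [0,-20,-6,0,0,0,0],
    [0,-25,-7.5,0,0,0,0],
    [0,-29,-8,0,0,0,0],
    [0,-29,-8,0,0,0,0],
    [0,-29,-8,0,0,0,0],
  ],
)

```text
time_s: 2.35
tool_pos: [0.545, -0.2897, 0.4046]
eef_rot: [0.707, 0.707, 0.0, -0.0]
force: [-1.0, -0.1, 0.7]
gripper_width: -0.0002
finger_force: 0.0
```

```bash
python3 - <<'E'
from h import *
s=sense();print(s["tool_pos"],s["eef_rot"],s["time_s"])
cal=get_calibration("wrist");im=capture("wrist");cv2.imwrite("pics/wrist1.png",im[...,::-1])
Z=dict(release_pad=.068,case_corner_l=.01,case_corner_r=.01,jaw_tip=.03,head_tip=.03,fly_case=.01,clamp=0,line_spool=.01)
for n,z in Z.items():
    for d in landmark_of("wrist",n)[:1]: print(n,np.round(d["centre"]),round(d["score"],2),ray("wrist",d["centre"],z,cal).round(4))
E
```

```text
[ 0.54496303 -0.28972301  0.40455038] [ 7.07308486e-01  7.06904960e-01  1.20670177e-04 -2.62571651e-04] 2.35
release_pad [236.  50.] 0.96 [ 0.4786 -0.147   0.068 ]
case_corner_l [309. 102.] 0.76 [ 0.535  -0.1794  0.01  ]
case_corner_r [309. 102.] 0.76 [ 0.535  -0.1794  0.01  ]
jaw_tip [354. 100.] 0.87 [ 0.578  -0.1799  0.03  ]
head_tip [343. 238.] 0.68 [ 0.5698 -0.3135  0.03  ]
fly_case [338. 170.] 0.75 [ 0.5655 -0.2451  0.01  ]
clamp [250.  98.] 0.92 [ 0.4747 -0.1748  0.    ]
```

View pics/wrist1.png

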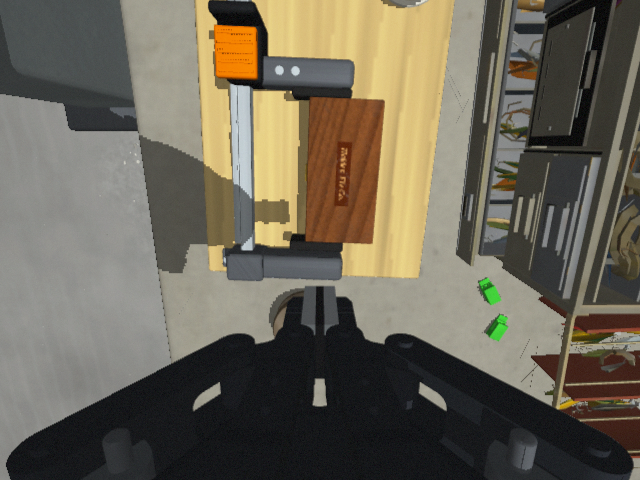

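The wrist view shows the orange pad at (237,52) with its black stop on top at (235,12). The bar runs from (241,85) to (247,248). The case top corners are at (309,97), (384,101), (373,243) and (306,240).

```bash
python3 - <<'E'
from h import *
r=lambda p,z:ray("wrist",p,z)[:2]
for nm,z,ps in [("case",.046,[(309,97),(384,101),(373,243),(306,240)]),("bar",.036,[(231,86),(241,243),(250,86),(254,246)]),("board",.01,[(202,50),(212,277),(446,50),(420,277)]),("pad",.068,[(216,26),(256,26),(258,79),(216,77)])]:
    P=[r(p,z) for p in ps];print(nm,[p.round(4).tolist() for p in P],"ctr",np.mean(P,0).round(4))
    for a,b in [(0,1),(1,2),(2,3),(3,0),(0,2),(1,3)]:
        d=P[b]-P[a];print("  ",(a,b),np.hypot(*d).round(4),np.degrees(np.arctan2(d[1],d[0])).round(1))
E
```

```text
case [[0.5364, -0.1791], [0.6034, -0.1824], [0.5996, -0.3145], [0.5325, -0.3115]] ctr [ 0.568  -0.2469]
   (0, 1) 0.0671 -2.8
   (1, 2) 0.1322 -91.7
   (2, 3) 0.0672 177.4
   (3, 0) 0.1324 88.3
   (0, 2) 0.1494 -65.0
   (1, 3) 0.1473 -118.8
bar [[0.4652, -0.1687], [0.4649, -0.3176], [0.4825, -0.1687], [0.4782, -0.3208]] ctr [ 0.4727 -0.244 ]
   (0, 1) 0.1489 -90.1
   (1, 2) 0.1499 83.3
   (2, 3) 0.1522 -91.6
   (3, 0) 0.1527 94.9
   (0, 2) 0.0173 0.1
   (1, 3) 0.0136 -13.6
board [[0.4335, -0.1333], [0.4229, -0.3658], [0.6665, -0.133], [0.6612, -0.3655]] ctr [ 0.546  -0.2494]
   (0, 1) 0.2328 -92.6
   (1, 2) 0.3369 43.7
   (2, 3) 0.2325 -91.3
   (3, 0) 0.3252 134.4
   (0, 2) 0.233 0.1
   (1, 3) 0.2383 0.1
pad [[0.4641, -0.1301], [0.4956, -0.1301], [0.4953, -0.1682], [0.461, -0.1668]] ctr [ 0.479  -0.1488]
   (0, 1) 0.0315 0.1
   (1, 2) 0.0382 -90.4
   (2, 3) 0.0343 177.6
   (3, 0) 0.0368 85.2
   (0, 2) 0.0493 -50.7
   (1, 3) 0.0505 -133.3
```

Emit:
apply_moves(
  increments=[
    [0,4,-2,0,0,0,0.02],
    [0,9,-4,2,0,0,0.04],
    [0,13,-6,5,0,0,0.04],
    [0,14.1,-6.6,8,0,0,0.04],
    [0,14.1,-6.6,11,0,0,0.04],
    [0,14.1,-6.6,13,0,0,0.04],
    [0,14.1,-6.6,14,0,0,0.04],
    [0,14.1,-6.6,14,0,0,0.04],
  ],
)

```text
time_s: 3.8
tool_pos: [0.479, -0.149, 0.2644]
eef_rot: [0.721, 0.693, -0.0, -0.0]
force: [-0.0, -0.3, -0.6]
gripper_width: -0.0003
finger_force: 0.0
```

```bash
python3 - <<'E'
from h import *
s=sense();print(s["tool_pos"],R.from_quat(s["eef_rot"]).as_matrix().round(3).tolist(),s["force"])
for c in ["scene","wrist"]:
  im=capture(c);cv2.imwrite(f"pics/{c}2.png",im[...,::-1])
im=cv2.imread("pics/scene2.png")[150:300,200:400];w=cv2.imread("pics/wrist2.png")
cv2.imwrite("pics/m2.png",np.hstack([cv2.resize(im,(400,300)),cv2.resize(w,(400,300))]))
E
```

```text
[ 0.47896895 -0.14897337  0.26440926] [[0.04, 0.999, -0.001], [0.999, -0.04, 0.0], [0.0, -0.001, -1.0]] [-0.04876591 -0.34076212 -0.5647081 ]
```

View pics/m2.png

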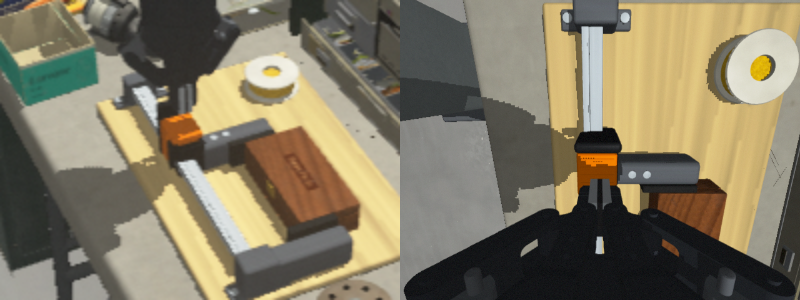

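Emit:
apply_moves(
  increments=[
    [0,0,0,1,0,0,0],
    [0,0,0,1.8,0,0,0],
    [0,0,0,2.3,0,0,0],
    [0,0,0,2.6,0,0,0],
    [0,0,0,2.8,0,0,0],
    [0,0,0,3.0,0,0,0],
    [0,0,0,3.0,0,0,0],
    [0,0,0,3.0,0,0,0],
  ],
)

```text
time_s: 4.9
tool_pos: [0.479, -0.1488, 0.2348]
eef_rot: [0.721, 0.693, 0.0, -0.0]
force: [-0.5, 1.9, 5.7]
gripper_width: -0.0001
finger_force: 2.8
```

Emit:
apply_moves(
  increments=[
    [0,0,0,0.15,0,0,0],
    [0,0,0,0.2,0,0,0],
    [0,0.4,0,0.2,0,0,0],
    [0,0.8,0,0.2,0,0,0],
    [0,1.2,0,0.2,0,0,0],
    [0,1.6,0,0.2,0,0,0],
    [0,2.0,0,0.2,0,0,0],
    [0,2.4,0,0.2,0,0,0],
  ],
)

```text
time_s: 5.9
tool_pos: [0.4802, -0.1252, 0.2342]
eef_rot: [0.721, 0.693, -0.0, 0.0]
force: [-7.3, -0.9, 24.8]
gripper_width: 0.0002
finger_force: 12.2
```

Emit:
apply_moves(
  increments=[
    [0,0.8,0,-0.05,0,0,0],
    [0,1.6,0,-0.07,0,0,0],
    [0,2.4,0,-0.07,0,0,0],
    [0,3.2,0,-0.07,0,0,0],
    [0,4.0,0,-0.07,0,0,0],
    [0,4.8,0,-0.07,0,0,0],
    [0,5.6,0,-0.07,0,0,0],
    [0,5.6,0,-0.07,0,0,0],
  ],
)

```text
time_s: 6.9
tool_pos: [0.4823, -0.0687, 0.2343]
eef_rot: [0.721, 0.693, 0.0, 0.0]
force: [-4.2, 1.3, 17.2]
gripper_width: 0.0
finger_force: 8.2
```

```bash
python3 - <<'E'
from h import *
s=sense();print(s["tool_pos"],s["force"],s["finger_force"])
for c in ["scene","wrist"]:
  im=capture(c);cv2.imwrite(f"pics/{c}3.png",im[...,::-1])
im=cv2.imread("pics/scene3.png")[150:300,200:400];w=cv2.imread("pics/wrist3.png")
cv2.imwrite("pics/m3.png",np.hstack([cv2.resize(im,(400,300)),cv2.resize(w,(400,300))]))
E
```

```text
[ 0.48232546 -0.06866071  0.23425583] [-4.20024799  1.31747538 17.18702628] 8.24899892348185
```

View pics/m3.png

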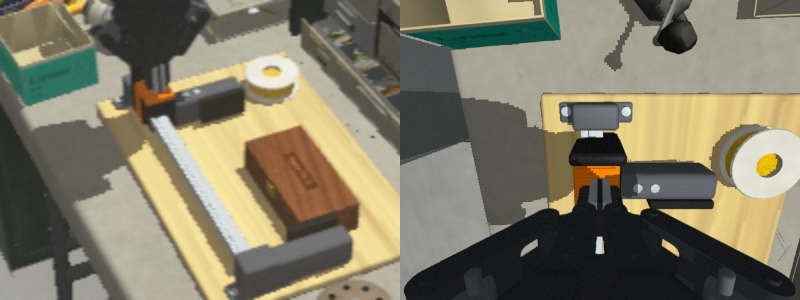

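The jaw is moving well and only a short gap to the end stop remains.

Emit:
apply_moves(
  increments=[
    [0,0.4,-0.05,0,0,0,0],
    [0,0.8,-0.05,0,0,0,0],
    [0,1.2,-0.05,0,0,0,0],
    [0,1.5,-0.05,0,0,0,0],
    [0,1.8,-0.05,0,0,0,0],
    [0,2.1,-0.05,0,0,0,0],
    [0,2.3,-0.05,0,0,0,0],
    [0,2.3,-0.05,0,0,0,0],
  ],
)

```text
time_s: 8.0
tool_pos: [0.4836, -0.0478, 0.2343]
eef_rot: [0.72, 0.694, -0.0, 0.002]
force: [-1.5, -19.0, 11.0]
gripper_width: 0.0
finger_force: 10.9
```

Emit:
apply_moves(
  increments=[
    [0,-0.15,0,0,0,0,0],
    [0,-0.15,0,-0.5,0,0,0],
    [0,-0.15,0,-1.0,0,0,0],
    [0,-0.3,0,-2,0,0,0],
    [0,-2,0,-4,0,0,0],
    [0,-6,0,-7,0,0,0],
    [0,-11,0,-10,0,0,0],
    [0,-16,0,-10,0,0,0],
  ],
)

```text
time_s: 9.0
tool_pos: [0.4769, -0.2075, 0.3362]
eef_rot: [0.721, 0.693, 0.001, 0.002]
force: [1.7, -0.2, -0.4]
gripper_width: 0.0002
finger_force: 0.0
```

Emit:
apply_moves(
  increments=[
    [0,-4,0,-2,0,0,0],
    [0,-6,0,-4,0,0,0],
    [0,-8,0,-5,0,0,0],
    [0,-8,0,-5,0,0,0],
    [0,-8,0,-5,0,0,0],
    [0,-8,0,-5,0,0,0],
    [0,-8,0,-5,0,0,0],
    [0,-8,0,-5,0,0,0],
  ],
)

```text
time_s: 10.0
tool_pos: [0.4731, -0.2855, 0.3832]
eef_rot: [0.721, 0.693, -0.0, -0.0]
force: [0.3, -0.2, 0.2]
gripper_width: -0.0001
finger_force: 0.0
```

```bash
python3 - <<'E'
from h import *
s=sense();print(s["tool_pos"],s["eef_rot"],s["force"],s["time_s"])
cal=get_calibration("wrist");im=capture("wrist");cv2.imwrite("pics/wrist4.png",im[...,::-1])
Z=dict(release_pad=.068,case_corner_l=.01,case_corner_r=.01,jaw_tip=.03,head_tip=.03,fly_case=.01,clamp=0)
for n,z in Z.items():
    for d in landmark_of("wrist",n)[:1]: print(n,np.round(d["centre"]),round(d["score"],2),ray("wrist",d["centre"],z,cal).round(4))
E
```

```text
[ 0.47308259 -0.2855186   0.3831917 ] [ 7.20926257e-01  6.93011759e-01 -3.76217194e-05 -1.78179336e-04] [ 0.31371145 -0.15669798  0.24336259] 10.0
case_corner_l [373. 241.] 0.84 [ 0.5282 -0.3143  0.01  ]
case_corner_r [373. 241.] 0.84 [ 0.5282 -0.3143  0.01  ]
head_tip [418. 245.] 0.8 [ 0.5697 -0.3146  0.03  ]
fly_case [411. 170.] 0.86 [ 0.5655 -0.2438  0.01  ]
clamp [318.  97.] 0.89 [ 0.4765 -0.172   0.    ]
```

View pics/wrist4.png

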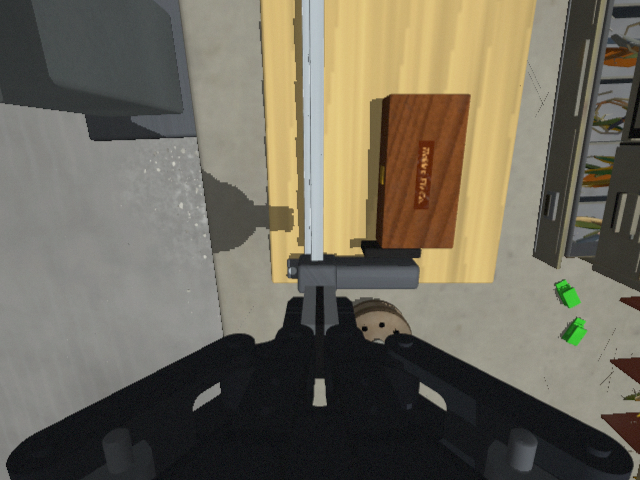

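The case is untouched, with top corners at (387,95), (469,95), (455,247) and (380,246). The gap to the bar is clear. I'll check the jaw from the fixed cameras and turn the gripper 90° so the spread fingers push at two points.

Emit:
apply_moves(
  increments=[
    [0.6,0,0,0,0,0,-0.17],
    [0.6,1,1,0,0,0,-0.34],
    [0.6,2,2,0,0,0,-0.51],
    [0.6,3,2.5,0,0,0,-0.68],
    [0.6,4,3.1,0,0,0,-0.85],
    [0.6,4,3.1,0,0,0,-1.02],
    [0.6,4,3.1,0,0,0,-1.19],
    [0.6,4,3.1,0,0,0,-1.36],
  ],
)

```text
time_s: 11.4
tool_pos: [0.5056, -0.2471, 0.3834]
eef_rot: [0.122, 0.993, -0.0, -0.0]
force: [0.0, 0.2, 0.1]
gripper_width: 0.0513
finger_force: 0.0
```

Emit:
apply_moves(
  increments=[
    [0.6,0,0,0,0,0,-0.17],
    [0.6,0,0,0,0,0,-0.21],
    [0.6,0,0,2,0,0,-0.21],
    [0.6,0,0,4,0,0,-0.21],
    [0.6,0,0,7,0,0,-0.21],
    [0.6,0,0,10,0,0,-0.21],
    [0.6,0,0,10,0,0,-0.21],
    [0.6,0,0,10,0,0,-0.21],
  ],
)

```text
time_s: 12.4
tool_pos: [0.506, -0.2473, 0.2843]
eef_rot: [0.02, 1.0, -0.0, 0.0]
force: [-0.2, -0.1, 1.0]
gripper_width: 0.0514
finger_force: 0.0
```

```bash
python3 - <<'E'
from h import *
s=sense();print(s["tool_pos"],R.from_quat(s["eef_rot"]).as_matrix().round(3).tolist(),s["force"],s["joints"],s["gripper_width"])
for c in ["scene","side"]:
  im=capture(c);cv2.imwrite(f"pics/{c}5.png",im[...,::-1])
  for n,z in dict(release_pad=.068,jaw_tip=.03,fly_case=.01).items():
    for d in landmark_of(c,n)[:1]: print(c,n,round(d["score"],2),ray(c,d["centre"],z).round(4))
a=cv2.imread("pics/scene5.png")[150:300,200:400];b=cv2.imread("pics/side5.png")[190:310,255:415]
cv2.imwrite("pics/m5.png",np.hstack([cv2.resize(a,(400,300)),cv2.resize(b,(400,300))]))
E
```

```text
[ 0.50602454 -0.24732572  0.28429703] [[-0.999, 0.041, 0.001], [0.041, 0.999, -0.0], [-0.001, -0.0, -1.0]] [-0.21978474 -0.0965536   1.00929582] [-4.57281514e-01  4.02618633e-01  1.86787398e+00  5.28612619e-06
  8.70229152e-01 -1.98729438e+00] 0.05137034229783634
scene release_pad 0.57 [ 0.483  -0.0607  0.068 ]
scene jaw_tip 0.57 [ 0.5784 -0.0919  0.03  ]
scene fly_case 0.73 [ 0.5664 -0.2567  0.01  ]
side release_pad 0.56 [ 0.4832 -0.0648  0.068 ]
side jaw_tip 0.95 [ 0.5794 -0.0863  0.03  ]
```

View pics/m5.png

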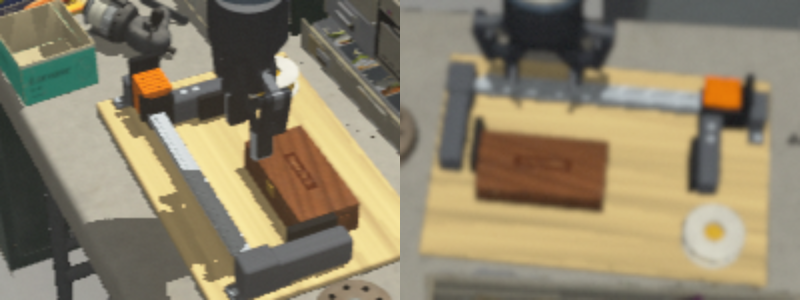

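The jaw is at the stop: its tip moved 88 mm, and the release is up. Next I'll lower the fingers into the gap and then push.

Emit:
apply_moves(
  increments=[
    [0.6,0,0,3,0,0,0],
    [0.6,0,0,6,0,0,0],
    [0.6,0,0,7.5,0,0,0],
    [0.6,0,0,8.3,0,0,0],
    [0.6,0,0,8.8,0,0,0],
    [0.6,0,0,8.8,0,0,0],
    [0.6,-0.5,0,8.8,0,0,0],
    [0.6,-0.9,0,8.8,0,0,0],
  ],
)

```text
time_s: 13.8
tool_pos: [0.5152, -0.2477, 0.196]
eef_rot: [0.02, 1.0, -0.0, 0.001]
force: [-0.4, 0.5, -0.5]
gripper_width: 0.0511
finger_force: 0.0
```

Emit:
apply_moves(
  increments=[
    [0.6,-0.4,0,0,0,0,0],
    [0.6,-0.8,0,0,0,0,0],
    [0.6,-1.2,0,0,0,0,0],
    [0.6,-1.6,0,0,0,0,0],
    [0.6,-2.0,0,0,0,0,0],
    [0.6,-2.4,0,0,0,0,0],
    [0.6,-2.8,0,0,0,0,0],
    [0.6,-3.2,0,0,0,0,0],
  ],
)

```text
time_s: 14.8
tool_pos: [0.5469, -0.2488, 0.1953]
eef_rot: [0.02, 1.0, 0.0, 0.0]
force: [-3.2, 1.5, -0.4]
gripper_width: 0.0515
finger_force: 1.1
```

Emit:
apply_moves(
  increments=[
    [0.6,-0.4,0,0,0,0,0],
    [0.6,-0.8,0,0,0,0,0],
    [0.6,-1.2,0,0,0,0,0],
    [0.6,-1.6,0,0,0,0,0],
    [0.6,-1.9,0,0,0,0,0],
    [0.6,-2.2,0,0,0,0,0],
    [0.6,-2.3,0,0,0,0,0],
    [0.6,-2.3,0,0,0,0,0],
  ],
)

```text
time_s: 15.8
tool_pos: [0.5697, -0.2498, 0.1955]
eef_rot: [0.02, 1.0, -0.0, 0.0]
force: [-0.4, -0.2, -0.4]
gripper_width: 0.0514
finger_force: 0.3
```

```bash
python3 - <<'E'
from h import *
s=sense();print(s["tool_pos"],s["force"])
for c in ["scene","side"]:
  im=capture(c);cv2.imwrite(f"pics/{c}6.png",im[...,::-1])
  for n,z in dict(jaw_tip=.03,fly_case=.01,head_tip=.03,case_corner_l=.01).items():
    for d in landmark_of(c,n)[:2]: print(c,n,round(d["score"],2),ray(c,d["centre"],z).round(4))
a=cv2.imread("pics/scene6.png")[150:300,200:400];b=cv2.imread("pics/side6.png")[190:310,255:415]
cv2.imwrite("pics/m6.png",np.hstack([cv2.resize(a,(400,300)),cv2.resize(b,(400,300))]))
E
```

```text
[ 0.56974006 -0.24979462  0.19550062] [-0.42859305 -0.23171618 -0.3772586 ]
scene jaw_tip 0.92 [ 0.5793 -0.1017  0.03  ]
scene jaw_tip 0.19 [ 0.4577 -0.2142  0.03  ]
scene fly_case 0.73 [ 0.611  -0.2518  0.01  ]
scene head_tip 0.76 [ 0.5736 -0.3072  0.03  ]
scene head_tip 0.73 [ 0.5189 -0.4442  0.03  ]
scene case_corner_l 0.83 [ 0.5778 -0.3228  0.01  ]
scene case_corner_l 0.73 [ 0.5804 -0.2994  0.01  ]
side jaw_tip 0.93 [ 0.5741 -0.0748  0.03  ]
side jaw_tip 0.74 [ 0.6263 -0.2481  0.03  ]
side fly_case 0.88 [ 0.6209 -0.2536  0.01  ]
side head_tip 0.74 [ 0.5707 -0.3191  0.03  ]
side case_corner_l 0.69 [0.5369 0.0982 0.01  ]
```

View pics/m6.png

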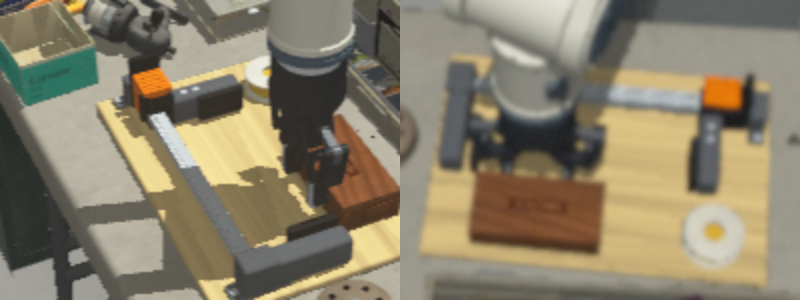

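Emit:
apply_moves(
  increments=[
    [0.6,-0.2,0,0,0,0,0],
    [0.6,-0.4,0,0,0,0,0],
    [0.6,-0.5,0,0,0,0,0],
    [0.6,-0.5,0,0,0,0,0],
    [0.6,0.5,0,0,0,0,0],
    [0.6,1.5,0,0,0,0,0],
    [0.6,1.5,0,-3,0,0,0],
    [0.6,1.5,0,-7,0,0,0],
  ],
)

```text
time_s: 17.3
tool_pos: [0.5535, -0.249, 0.2652]
eef_rot: [0.021, 1.0, 0.0, -0.001]
force: [1.2, 0.2, -0.2]
gripper_width: 0.0514
finger_force: 0.0
```

Emit:
apply_moves(
  increments=[
    [0.6,2,0,-4,0,0,0],
    [0.6,4,0,-8,0,0,0],
    [0.6,6,0,-12,0,0,0],
    [0.6,8,0,-15,0,0,0],
    [0.6,8,0,-18,0,0,0],
    [0.6,8,0,-18,0,0,0],
    [0.6,8,0,-18,0,0,0],
    [0.6,8,0,-18,0,0,0],
  ],
)

```text
time_s: 18.3
tool_pos: [0.4743, -0.2457, 0.4441]
eef_rot: [0.02, 1.0, 0.0, -0.001]
force: [-0.1, 0.2, -0.7]
gripper_width: 0.0513
finger_force: 0.0
```

```bash
python3 - <<'E'
from h import *
s=sense();print(s["tool_pos"],s["force"],s["time_s"])
for c in ["scene","side","wrist"]:
  cal=get_calibration(c);im=capture(c);cv2.imwrite(f"pics/{c}7.png",im[...,::-1])
  for n,z in dict(release_pad=.068,jaw_tip=.03,fly_case=.01,head_tip=.03,case_corner_l=.01).items():
    for d in landmark_of(c,n)[:2]: print(c,n,np.round(d["centre"]),round(d["score"],2),ray(c,d["centre"],z,cal).round(4))
a=cv2.imread("pics/scene7.png")[150:300,200:400];b=cv2.imread("pics/wrist7.png")
cv2.imwrite("pics/m7.png",np.hstack([cv2.resize(a,(320,240)),cv2.resize(b,(480,360))[:240] if 0 else cv2.resize(b,(320,240))]))
E
```

```text
[ 0.4743479  -0.24572328  0.44412599] [-0.13966199  0.2129612  -0.66260724] 18.3
scene release_pad [279. 193.] 0.52 [ 0.485  -0.0769  0.068 ]
scene jaw_tip [325. 201.] 0.96 [ 0.5828 -0.1058  0.03  ]
scene fly_case [370. 242.] 0.81 [ 0.6155 -0.2513  0.01  ]
scene head_tip [364. 261.] 0.84 [ 0.5652 -0.3143  0.03  ]
scene case_corner_l [338. 227.] 0.61 [ 0.5782 -0.176   0.01  ]
scene case_corner_l [372. 267.] 0.61 [ 0.5822 -0.3186  0.01  ]
side release_pad [381. 225.] 0.56 [ 0.4794 -0.0666  0.068 ]
side jaw_tip [370. 264.] 0.98 [ 0.5768 -0.0902  0.03  ]
side fly_case [311. 280.] 0.68 [ 0.621  -0.2421  0.01  ]
side head_tip [284. 259.] 0.7 [ 0.5749 -0.3163  0.03  ]
wrist release_pad [498. 215.] 0.9 [ 0.4819 -0.0621  0.068 ]
wrist jaw_tip [448. 285.] 0.55 [ 0.5758 -0.0928  0.03  ]
wrist fly_case [322. 314.] 0.69 [ 0.6189 -0.2482  0.01  ]
wrist fly_case [461. 313.] 0.67 [ 0.6246 -0.0659  0.01  ]
wrist head_tip [265. 286.] 0.73 [ 0.5684 -0.317   0.03  ]
wrist case_corner_l [374. 289.] 0.96 [ 0.5863 -0.1807  0.01  ]
```

View pics/side7.png

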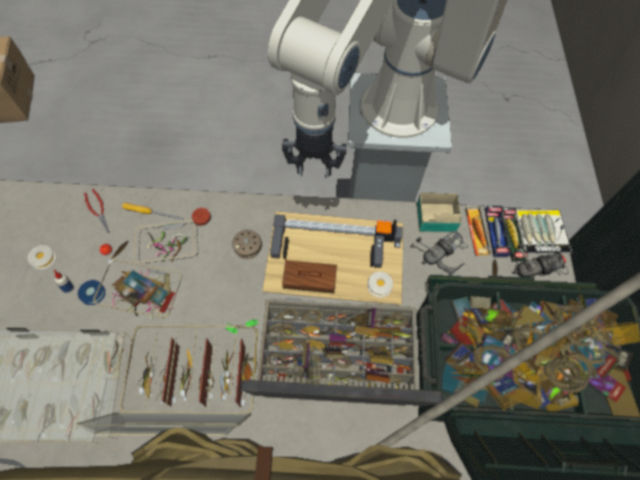

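View pics/m7.png

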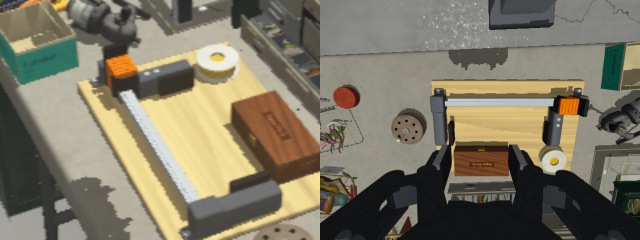

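The case's near face is about 110 mm from the bar, flat on the board. The jaw is at the stop (tip moved about 87 mm) and the arm is clear, so I'm handing in.

```bash
python3 -c "
from station import *
print(sign_off())"
```

```text
the job is handed in; nothing more can be done
None
```

I handed the job in at about 18 s: the jaw is at the end stop, and the case was slid out flat, its near face about 10 mm past both jaw tips. The release looked sprung up, though I didn't measure its height, and the robot was touching nothing; no verdict came back.

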